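Shut and latch the router's control box

ROBOT

A 6-joint arm with a two-finger parallel gripper is mounted at the origin on the work surface. World frame = base frame: x ahead of the robot, y to its left, z up, the work surface at z = 0. Lengths are in m, angles in degrees, forces in N, time in s.
With the tool pointing down it reaches from about 0.375 to 0.9 m from the base axis. Payload 3.1 kg.
Tool frame: the origin (TCP) lies midway between the tips of the shut fingers; the grasp point (between the pads) lies bot.pinch_z behind it (bot.pinch_z is the distance from the TCP to the grasp point, in m); z points along the fingers, y is the direction in which the jaws open and shut (so a half turn about z gives the same grasp; the last joint's range is limited). The gripper opens to 87 mm and grips with 3 to 60 N. Pads are 19 mm wide; open, the fingers measure 117 mm over their backs; the gripper's body (75 mm by 190 mm) begins 51 mm behind the grasp point.
Start: joints at [56.637, 30.224, 82.088, -0, 67.689, -10.227], TCP at [0.246, 0.575, 0.223] pointing down, gripper open.
Joint ranges: [-176.69, 176.69], [-43.24, 126.21], [12.49, 139.97], [-82, 262], [0, 151.66], [-163.58, 163.58]. Speed limits (degrees/s): [159.86, 159.86, 180, 180, 180, 180].

INTERFACE

Orientations are given as a 3x3 rotation matrix whose columns are the frame's x, y, z axes.
In Python, from rig import bot gives the robot as it stands.
- The arm moves only by the tool apply_moves, never from a script. Its argument "motion" is text: rows parted by semicolons, each of 7 numbers parted by spaces: the shift along the tool's x, y, z in m, then the turn, a rotation vector about the tool's x, y, z in degrees, then the finger opening in m, from 0 to 0.087. A call has exactly 8 rows; each row is the pose to reach, as a shift and turn from the pose commanded when the call began, along the tool's axes at that moment; what a row does not reach only later rows make up. A row lasts 1/8 s, in which the tool goes at most 62.5 mm and 10.7 degrees, less where a joint would pass 70% of its speed; a pose out of reach is approached as far as the arm can. A call with a gripper value outside its range is refused whole. The fingers move at their own pace and stop on an object; the grip force is fixed at half the most. Time passes only in rows, so rows that repeat a pose let the fingers close, or fill a call up. It gives the time, the measured TCP pose, the force and the opening at its end, in the units of the state.
- bot.read_state(): the state, without advancing time (a new reading comes with each control period).
- bot.capture(name): name is "scene" or "top"; returns the picture (400x640x3 uint8, red, green, blue); there is no depth.
- bot.get_calibration(name): a dict with "fx", "fy", "cx", "cy" (pixels), "rvec" (rotation vector, rad) and "tvec" (3), from world to camera coordinates, as OpenCV has them. Camera axes: x right, y down, z forward; pixel columns grow to the right and rows downward; lengths in m; the calibration is good to about 2 mm. A picture is of the moment at which its call begins. get_calibration takes no time and is no camera call.
- bot.hand_in(): hands the job in, once; it reports no verdict.
Trained networks look in the newest picture that a camera, given by its name, has taken for a name from the list of things; names that differ only in an ending like _2 or _b are one class to them, and where a whole thing is asked for, a point or a joint stands for the part that bears it (a point fixed in the world has none). Each returns a list of dicts, best first, with "p" (0 to 1); they miss things now and then, are a little off and sometimes report something else, mostly with a low value. They report only what shows in the picture. A call takes as long as a camera call.
- bot.find_in(name, camera): "point" ([x, y, z] in m, in world coordinates, good to about 4 mm: the middle of the surface that is visible of it).
The state is a dict: "time_s": time; "joint_positions": joint angles; "qvel": joint speeds; "tau": joint torques, N m; "position": TCP position; "tcp_rot": TCP orientation; "force": force on the tool from outside, world axes, zero at the start; "moment": the same for the moment, N m; "opening": opening from 0.0 (shut) to 1.0 (fully open).
Only numpy, scipy, OpenCV 4.12 (cv2) and the standard library are available. Lean on these libraries where they do the work, as an engineer would, in place of code of your own. Each camera call takes 0.05 s, during which the arm holds its last target.

TASK

Swing the open lid of the router's control box down onto its rubber seal, then press it down by its wing knob and, keeping it pressed, turn the knob clockwise a quarter turn so that the hidden tongue swings in under the frame edge and holds the lid shut; then let go. The tongue only passes once the seal is squeezed far enough, and how far down that is differs from time to time, so feel for it: never force the knob while the tongue is caught on the edge, and do not crush the lid hard onto the frame. Leave the things lying around the box where they are.

Things in the scene. Friction and masses are not known exactly. Their poses are not given: they have to be found in the camera images.
- case: Fixed grey sheet-metal control box, 180 (x) x 240 (y) x 100 (z) mm, open on top. Origin: centre of its underside, on the table. +x points from its front (latch side, towards the robot) to its hinge side, +y to its left. It may stand anywhere within 10 cm in x and 26 cm in y, turned up to 0.35 rad. The lid's hinge line is parallel to its y axis at x = +90, z = 100 mm.
- lid (a joint): Lid angle about the hinge line, rad: 0 = level, its underside at the nominal frame height; positive = open, front edge up. Starts at 0.5 to 0.85. A grey plate 186 x 240 x 4 mm, 0.2 kg, underside on the hinge line at 0. The stiff hinge (0.27 N m friction) leaves it where it is put. At about 0.04 it meets the seal. Latched it reads about -0.05 to 0.015; above 0.022 is not shut.
- lid_front (a point): Middle of the lid's front edge, on its upper face, 186 mm from the hinge.
- gasket: Black rubber seal strip along the case's front rim, 8 x 220 mm and 24 mm high, 176 mm from the hinge; origin on its top face. Springy, 4.5 N at first touch and 0.3 N/mm more: it pushes the lid back up unless held. Pressed at the knob, the tongue clears the frame edge at 8 to 13 N (up to 20 N by a level stiff grip, which resists the lid's tilt); the lid lands on the frame 1.6 mm lower, and more only loads the frame.
- knob (a joint): Wing knob angle, rad, growing clockwise seen from above; starts at -0.1 to 0.2, stop at 1.6, latched beyond 1.2. At 0 the blade is parallel to the case's y axis, at 1.57 to its x axis. About 0.05 N m of friction; stays where left. From about 0.35 on the tongue meets the frame edge: if the lid is not pressed far enough it catches and the knob binds (back off, press a little more, turn again).
- knob_grip (a point): Middle of the wing's grip on the knob axis, 22 mm above the lid's upper face, 135 mm from the hinge, mid-width of the lid. Turns with the knob: z is the knob axis (out of the lid), y lies along the blade. The black plastic blade is 46 mm long, 12 mm thick, 7 to 35 mm above the lid, on a hub 30 mm across and 8 mm high. A small ridge on top marks the end over the tongue.
- tongue_tip (a point): Centre of the end of the hidden steel cam tongue, on its upper face, 28 mm from the knob axis and 4.6 mm below the lid's underside. The tongue is 12 mm wide and 4 mm thick; it points to case -y at knob 0 and to case -x (under the frame edge) at 1.57.
- frame_edge: Fixed front frame of the case with a level steel flange, 20 (x) x 100 (y) x 3 (z) mm; its inner edge is 15 mm in front of the closed knob's axis. Origin: nominal centre of the flange's underside, case x = -70, z = 97 mm; the flange itself really sits 0 to 9 mm lower, different each time and not measured. The tongue must end under it. Force on this flange must stay under 25 N.
- screwdriver: Bystander: a screwdriver, origin under its middle. To be left alone.
- spanner: Bystander: a steel spanner in front of the box. To be left alone.
- hexkeys: Bystander: a hex key holder left of the box, 90 x 34 x 65 mm. To be left alone.
- relay: Bystander: a grey relay block left of the box, 70 x 45 x 68 mm. To be left alone.
- mouse: Bystander: a black computer mouse right of the box's front, 100 x 58 x 32 mm. To be left alone.
- screwbin: Bystander: an open parts bin behind the box, 100 x 130 x 35 mm. To be left alone.
- jar: Bystander: a jar behind the box, 60 mm across, 75 mm tall. To be left alone.

How it is judged:
By the outcome, as a careful person would: the job done as asked, in the order asked, and still so for the second after the job is handed in, with the robot touching nothing.
It also fails if it takes over 69 s, if anything falls off the work surface, if the arm or the gripper's body presses on something with over 40 N, if the wrist force passes 120 N, or if a joint passes its speed limit or range.

## Working session

There is one attempt and no reset: what is moved stays moved. The work goes in short steps, Python scripts to look and compute and a tool call to move; the robot and the scene stay as the last step left them, time stands still between calls to the robot, and variables do not carry over. Pictures are saved under pics/ and viewed, and the job is handed in when it is done.

Besides the shell and the picture viewer there is one more tool, called after "Request:" by a JSON object that holds its "method" and its "body". apply_moves: Moves the arm, as the interface text tells. Its arguments: {"type":"object","properties":{"motion":{"type":"string"}},"required":["motion"]}

```bash
ls; mkdir -p pics; python3 - <<'E'
from rig import bot
import cv2
s=bot.read_state(); print(s, bot.pinch_z)
for c in("scene","top"):
    im=bot.capture(c); cv2.imwrite(f"pics/{c}0.png",im[:,:,::-1])
    k=bot.get_calibration(c); print(c,k)
    for n in["case","lid_front","knob_grip","gasket","frame_edge","hexkeys","relay","mouse","screwdriver","spanner"]:
        r=bot.find_in(n,c); print(c,n,[(x['point'],round(x['p'],2)) for x in r[:2]])
E
```

```text
pics
{'time_s': 0.0, 'joint_positions': array([ 5.66343906e+01,  3.02782083e+01,  8.21578446e+01, -1.12007355e-04,
        6.76871000e+01, -1.02269034e+01]), 'qvel': array([ 0.06915936, -0.05152675, -0.13370315,  0.04535093, -0.04377401,
        0.01989695]), 'tau': array([-1.65783540e-04, -4.40053332e+01, -1.76590651e+01,  6.33148570e-02,
        5.84352377e-02, -1.62043771e-04]), 'position': array([0.24515733, 0.57411134, 0.22157165]), 'tcp_rot': array([[-9.19556314e-01,  3.92956476e-01, -1.18062781e-03],
       [ 3.92958066e-01,  9.19554638e-01, -1.79614508e-03],
       [ 3.79844936e-04, -2.11559376e-03, -9.99997690e-01]]), 'force': array([0.87501152, 0.03124388, 0.53951092]), 'moment': array([-0.01375084, -0.0302284 , -0.0353021 ]), 'opening': 1.0017287966445279} 0.0187
scene {'fx': 387.9445483411675, 'fy': 387.9445483411675, 'cx': 318.43086020171364, 'cy': 200.16914645820128, 'rvec': array([ 1.80911275,  1.57716439, -0.7095518 ]), 'tvec': array([-0.10557572, -0.27269591,  1.31006124])}
scene case [([0.5528, -0.0723, 0.1241], 0.92), ([0.4926, 0.1398, 0.0154], 0.6)]
scene lid_fron
[... 534 characters left out ...]
318.8431844141404, 'cy': 202.63674474855574, 'rvec': array([ 2.16794059, -2.18874174,  0.11662733]), 'tvec': array([0.05087989, 0.56578428, 0.99091692])}
top case [([0.515, -0.0698, 0.1503], 0.67)]
top lid_front [([0.5171, -0.0669, 0.1591], 0.8)]
top knob_grip [([0.4999, -0.0734, 0.1956], 0.82), ([0.5195, -0.0682, 0.1535], 0.46)]
top gasket [([0.4347, -0.0961, 0.1108], 0.9)]
top frame_edge []
top hexkeys [([0.4848, 0.1454, 0.0163], 0.66)]
top relay [([0.3928, 0.1037, 0.055], 0.58)]
top mouse [([0.4257, -0.3154, 0.0328], 0.82), ([0.6931, -0.1047, 0.0767], 0.4)]
top screwdriver [([0.5566, -0.2637, 0.0225], 0.79)]
top spanner [([0.3368, -0.1418, 0.0092], 0.67), ([0.6718, 0.0608, 0.0065], 0.61)]
```

View pics/scene0.png

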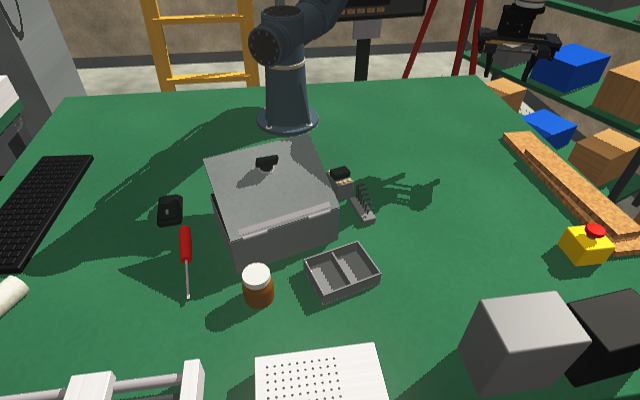

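View pics/top0.png

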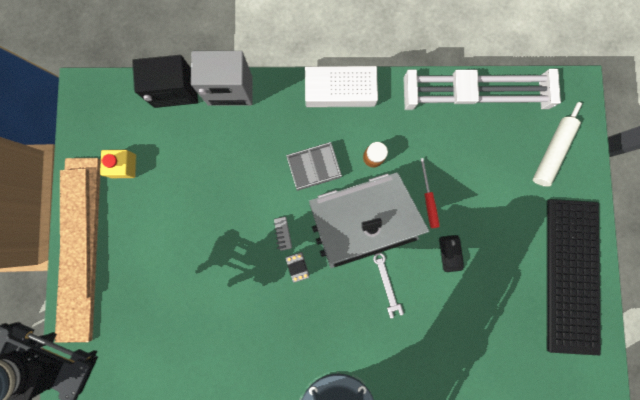

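The scene view, from behind, shows the box with its lid open, centred near (270,210), with the knob at (266,163). In the top view the lid spans about (310-430,177-265), with the knob at (373,226). The relay and hex keys are to its left and the spanner is in front at (387,285). I'll enlarge both views to pick out corners.

```bash
python3 - <<'E'
import cv2
a=cv2.imread("pics/top0.png")[160:280,290:450]; cv2.imwrite("pics/topc.png",cv2.resize(a,None,fx=5,fy=5,interpolation=cv2.INTER_CUBIC))
a=cv2.imread("pics/scene0.png")[130:280,190:390]; cv2.imwrite("pics/scenec.png",cv2.resize(a,None,fx=4,fy=4,interpolation=cv2.INTER_CUBIC))
E
```

```text
(no output)
```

View pics/topc.png

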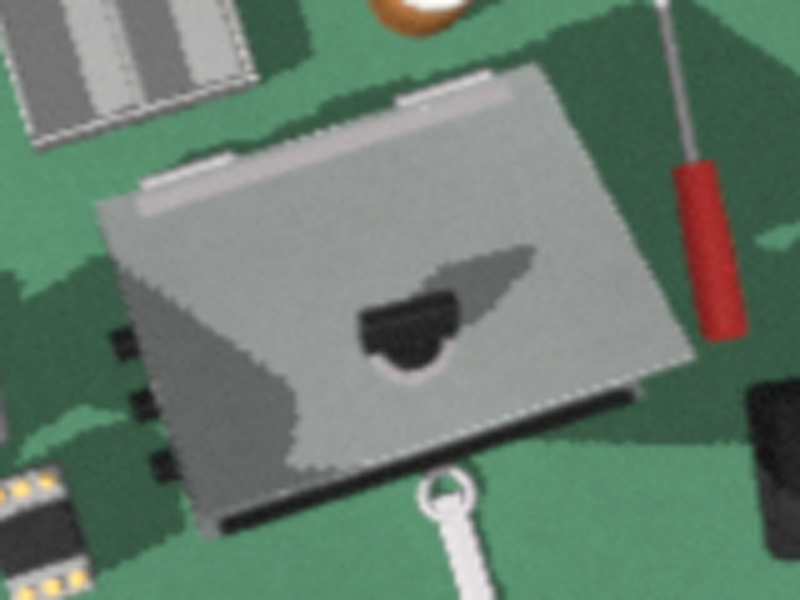

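View pics/scenec.png

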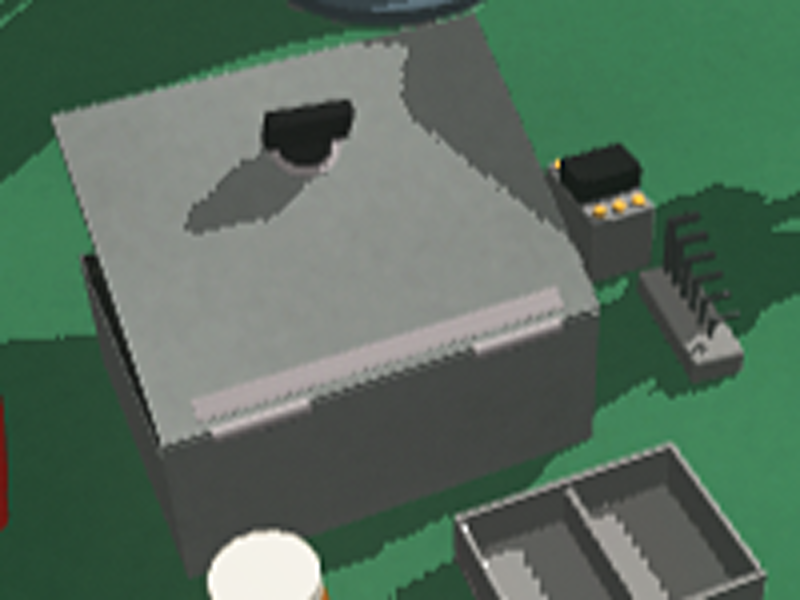

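```bash
cat > h.py <<'E'
import numpy as np, cv2
from rig import bot
def proj(c,P):
    k=bot.get_calibration(c); K=np.array([[k['fx'],0,k['cx']],[0,k['fy'],k['cy']],[0,0,1]])
    return cv2.projectPoints(np.array(P,float).reshape(-1,1,3),k['rvec'],k['tvec'],K,None)[0].reshape(-1,2)
def c2w(p,P):
    x,y,w=p[:3]; P=np.array(P,float).reshape(-1,3); c,s=np.cos(w),np.sin(w)
    return np.c_[x+c*P[:,0]-s*P[:,1], y+s*P[:,0]+c*P[:,1], P[:,2]]
def lidpt(p,a,L): # L rows: d,y,h
    L=np.array(L,float).reshape(-1,3)
    return c2w(p,np.c_[.09-L[:,0]*np.cos(a)+L[:,2]*np.sin(a),L[:,1],.1+L[:,0]*np.sin(a)+L[:,2]*np.cos(a)])
E
python3 - <<'E'
from h import *
from scipy.optimize import least_squares
top=np.array([[96,205],[538,65],[695,355]])/5+[290,160]-[.4,.4]
sc=np.array([[52,116],[480,15],[598,312],[163,445]])/4+[190,130]-[.4,.4]
sb=np.array([[190,577],[592,437]])/4+[190,130]-[.4,.4]
def f(p):
    a=p[3]
    return np.r_[(proj("top",lidpt(p,a,[[0,.12,.004],[0,-.12,.004],[.186,-.12,.004]]))-top).ravel(),
     (proj("scene",lidpt(p,a,[[.186,-.12,.004],[.186,.12,.004],[0,.12,.004],[0,-.12,.004]]))-sc).ravel(),
     (proj("scene",c2w(p,[[.09,-.12,0],[.09,.12,0]]))-sb).ravel()]
r=least_squares(f,[.58,-.07,.2,.6]); print(r.x,np.round(r.fun,1))
p=r.x
g=lidpt(p,p[3],[[.135,0,.026]]);print("grip",g,"front",lidpt(p,p[3],[[.186,0,.004]]))
print("closed grip",lidpt(p,0,[[.135,0,.026]]),"yaw deg",np.degrees(p[2]))
# knob angle
bt=np.array([[362,314],[456,292]])/5+[290,160]-[.4,.4]
bs=np.array([[262,112],[350,100]])/4+[190,130]-[.4,.4]
for k in np.arange(-.2,.4,.1):
    # blade corners: y along blade dir; clockwise from above rotation: tongue from -y to -x ; blade dir=(d: ,y)
    def cor(l,t): # l along blade(+y at 0), t toward hinge(+x)
        y=l*np.cos(k)-t*np.sin(k); x=l*np.sin(k)+t*np.cos(k); return [.135-x,y,.039]
    C=lidpt(p,p[3],[cor(.023,.006),cor(-.023,.006),cor(.023,-.006),cor(-.023,-.006)])
    print(round(k,1),np.round(proj("top",C[:2])-bt,1).ravel(),np.round(proj("scene",C[[3,2]])-bs,1).ravel())
E
```

```text
[ 0.5144371  -0.06867294  0.29700364  0.50790878] [-0.4 -1.1 -0.1 -0.9 -0.1  0.6 -0.1 -0.4 -0.8 -0.5  1.  -1.4 -0.5  0.
 -0.4 -0.1  0.2  0.1]
grip [[ 0.49979459 -0.07315437  0.18837525]] front [[ 0.44695242 -0.08932704  0.19395635]]
closed grip [[ 0.4714073  -0.08184247  0.126     ]] yaw deg 17.01705486190162
-0.2 [-1.   1.6 -2.5 -3.2] [ 0.9  2.3 -1.6 -3.7]
-0.1 [-1.2  0.7 -1.8 -2.5] [ 0.7  1.2 -0.9 -3. ]
0.0 [-1.4 -0.2 -1.2 -1.8] [ 0.5  0.2 -0.2 -2.1]
0.1 [-1.4 -1.1 -0.6 -1.1] [ 0.5 -0.8  0.4 -1.2]
0.2 [-1.3 -2.  -0.1 -0.3] [ 0.6 -1.9  0.9 -0.2]
0.3 [-1.1 -2.9  0.3  0.5] [ 0.8 -2.9  1.3  0.7]
0.4 [-0.9 -3.7  0.5  1.4] [ 1.2 -3.8  1.6  1.8]
```

The fit is good to about 1 px: case at (0.514, -0.069), yaw 17°, lid 0.508 rad, knob about 0.1. The networks' knob point agrees to within 7 mm. Next I'll write a planning helper that turns world targets into tool-frame rows.

```bash
cat >> h.py <<'E'
CASE=np.array([0.5144,-0.0687,0.297])
def R(psi):
    a=np.radians(psi); return np.array([[-np.sin(a),np.cos(a),0],[np.cos(a),np.sin(a),0],[0,0,-1.]])
def shift(c0,c1): # (x,y,z,psi)-> tool shift mm, turn
    d=R(c0[3]).T@(np.array(c1[:3])-np.array(c0[:3])); return np.round(d,4), round(c0[3]-c1[3],2)
def after(c0,sh,rot): 
    return list(np.round(np.array(c0[:3])+R(c0[3]).T.T@np.array(sh),5))+[c0[3]-rot]
def case(x,y,z): return c2w(CASE,[[x,y,z]])[0]
E
python3 - <<'E'
from h import *
c0=[.246,.575,.223,66.864]
t=case(-.018,0,.26); print(t, shift(c0,list(t)+[11.3]))
E
```

```text
[ 0.49718806 -0.07396775  0.26      ] (array([-0.486 , -0.4981, -0.037 ]), 55.56)
```

Request:
{"method": "apply_moves", "body": {"motion": "-0.03 -0.03 -0.037 3 0 0 0.087; -0.07 -0.07 -0.037 0 0 8 0.05; -0.11 -0.11 -0.037 0 0 16 0.05; -0.15 -0.15 -0.037 0 0 24 0.05; -0.19 -0.19 -0.037 0 0 32 0.05; -0.23 -0.23 -0.037 0 0 40 0.05; -0.27 -0.27 -0.037 0 0 48 0.05; -0.30 -0.30 -0.037 0 0 55.5 0.05"}}

```text
time_s: 2.1
position: [0.4043, 0.179, 0.2599]
tcp_rot: [[-0.192, 0.981, 0.001], [0.981, 0.192, 0.0], [-0.0, 0.001, -1.0]]
force: [0.4, -0.3, 0.1]
opening: 0.581
```

```bash
python3 - <<'E'
from h import *
c=after([.246,.575,.223,66.864],[-.3,-.3,-.037],55.5); print(c)
t=case(-.018,0,.215); print(t, shift(c,list(t)+[11.36]))
# path as lid closes: command xc vs angle
for a in [.5,.4,.3,.2,.1,.04,0]:
    b=lidpt(CASE,a,[[.135,0,.004]])[0]; tp=lidpt(CASE,a,[[.135,0,.039]])[0]
    cb=.09-.135*np.cos(a)+.004*np.sin(a); ct=.09-.135*np.cos(a)+.039*np.sin(a)
    xm=(cb+ct)/2; xf=xm-.0325
    # lid height at front finger
    d=(.09-xf+.004*np.sin(a))/np.cos(a); z=.1+d*np.sin(a)+.004*np.cos(a)
    w=case(xm,0,z); print(a,round(xm,4),round(d,3),np.round(w,4),shift(c,list(w)+[11.36]))
E
```

```text
[np.float64(0.404), np.float64(0.18125), np.float64(0.26), 11.364000000000004]
[ 0.49718806 -0.07396775  0.215     ] (array([-0.2686,  0.0411,  0.045 ]), 0.0)
0.5 -0.0182 0.162 [ 0.497  -0.074   0.1814] (array([-0.2686,  0.0409,  0.0786]), 0.0)
0.4 -0.026 0.163 [ 0.4896 -0.0763  0.1671] (array([-0.2694,  0.0331,  0.0929]), 0.0)
0.3 -0.0326 0.164 [ 0.4832 -0.0782  0.1522] (array([-0.27  ,  0.0265,  0.1078]), 0.0)
0.2 -0.038 0.165 [ 0.478  -0.0798  0.1366] (array([-0.2705,  0.0211,  0.1234]), 0.0)
0.1 -0.0422 0.166 [ 0.4741 -0.081   0.1205] (array([-0.271 ,  0.017 ,  0.1395]), 0.0)
0.04 -0.044 0.167 [ 0.4723 -0.0816  0.1107] (array([-0.2711,  0.0152,  0.1493]), 0.0)
0 -0.045 0.168 [ 0.4714 -0.0819  0.104 ] (array([-0.2712,  0.0142,  0.156 ]), 0.0)
```

Request:
{"method": "apply_moves", "body": {"motion": "-0.05 0.008 0 0 0 0 0.05; -0.10 0.016 0 0 0 0 0.05; -0.15 0.024 0 0 0 0 0.05; -0.20 0.032 0 0 0 0 0.05; -0.25 0.04 0 0 0 0 0.05; -0.2686 0.041 0.02 0 0 0 0.05; -0.2686 0.041 0.045 0 0 0 0.05; -0.2686 0.041 0.045 0 0 0 0.05"}}

```text
time_s: 3.1
position: [0.4952, -0.0741, 0.2131]
tcp_rot: [[-0.196, 0.981, -0.004], [0.981, 0.196, 0.002], [0.003, -0.004, -1.0]]
force: [-0.7, 0.0, 0.4]
opening: 0.576
```

```bash
python3 - <<'E'
from h import *
s=bot.read_state();print(s['position'],s['force'],s['opening'],s['joint_positions'])
a=bot.capture("scene")[:,:,::-1]; b=bot.capture("top")[:,:,::-1]
cv2.imwrite("pics/a1.png",np.hstack([cv2.resize(a[90:250,180:340],(400,400),interpolation=2),cv2.resize(b[150:310,290:450],(400,400),interpolation=2)]))
E
```

```text
[ 0.49523366 -0.07412998  0.21309819] [-0.69735397  0.02134703  0.39093815] 0.5759211534583453 [-2.13211324e+01  2.15509870e+01  1.00071886e+02  1.77631529e-03
  5.86419068e+01 -3.26404042e+01]
```

View pics/a1.png

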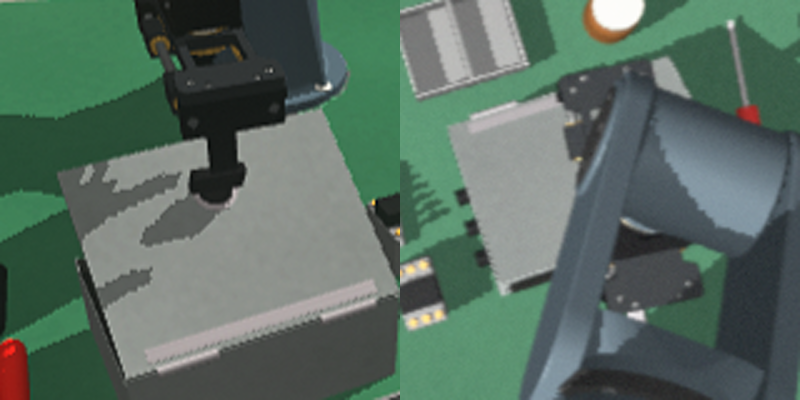

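The fingers straddle the wing cleanly: the knob is at (215,185) in the left panel, between them. I'll swing the lid down along its arc.

Request:
{"method": "apply_moves", "body": {"motion": "0 0 0.012 0 0 0 0.05; 0 0 0.022 0 0 0 0.05; 0 0 0.03 0 0 0 0.05; 0 -0.002 0.036 0 0 0 0.05; -0.0005 -0.005 0.042 0 0 0 0.05; -0.0008 -0.008 0.048 0 0 0 0.05; -0.001 -0.011 0.055 0 0 0 0.05; -0.0014 -0.0145 0.063 0 0 0 0.05"}}

```text
time_s: 4.2
position: [0.4827, -0.0787, 0.1512]
tcp_rot: [[-0.197, 0.98, 0.001], [0.98, 0.197, -0.0], [-0.0, 0.0, -1.0]]
force: [-0.1, 0.4, 0.8]
opening: 0.573
```

Request:
{"method": "apply_moves", "body": {"motion": "0 -0.002 0.005 0 0 0 0.05; -0.0002 -0.004 0.01 0 0 0 0.05; -0.0005 -0.0055 0.0155 0 0 0 0.05; -0.0006 -0.007 0.021 0 0 0 0.05; -0.0008 -0.0083 0.0265 0 0 0 0.05; -0.001 -0.0095 0.0315 0 0 0 0.05; -0.001 -0.0105 0.035 0 0 0 0.05; -0.001 -0.011 0.038 0 0 0 0.05"}}

```text
time_s: 5.2
position: [0.4721, -0.0817, 0.1133]
tcp_rot: [[-0.197, 0.98, -0.0], [0.98, 0.197, 0.0], [0.0, -0.0, -1.0]]
force: [-0.5, -0.1, 0.5]
opening: 0.571
```

```bash
python3 - <<'E'
from h import *
s=bot.read_state();print(s['position'],s['force'],s['opening'])
a=bot.capture("scene")[:,:,::-1]; b=bot.capture("top")[:,:,::-1]
cv2.imwrite("pics/a2.png",np.hstack([cv2.resize(a[90:250,180:340],(400,400),interpolation=2),cv2.resize(b[150:310,290:450],(400,400),interpolation=2)]))
cx=np.array([np.cos(.297),np.sin(.297)]);print("case x",(s['position'][:2]-CASE[:2])@cx,"y",(s['position'][:2]-CASE[:2])@[-cx[1],cx[0]])
E
```

```text
[ 0.47205416 -0.08167021  0.11333642] [-0.47004212 -0.08264651  0.51601439] 0.5708861077588504
case x -0.044287658993343165 y -9.730264864470973e-06
```

View pics/a2.png

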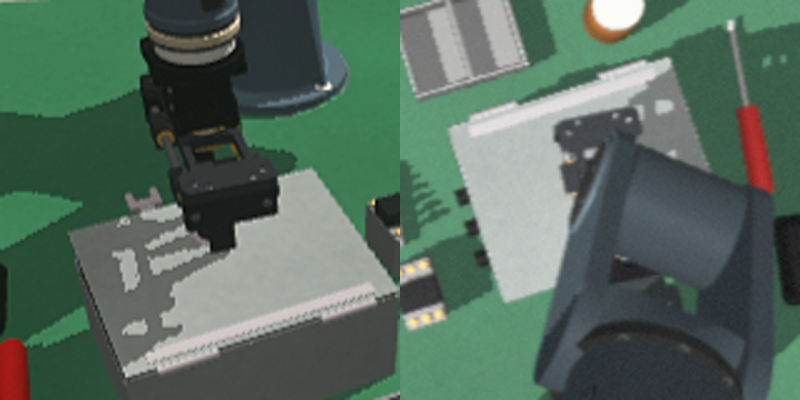

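The lid is nearly shut and the fingers are centred on the knob axis. I'll lift clear of the hub, then close on the wing.

Request:
{"method": "apply_moves", "body": {"motion": "0 0 -0.005 0 0 0 0.05; 0 0 -0.0095 0 0 0 0.05; 0 0 -0.0095 0 0 0 0.03; 0 0 -0.0095 0 0 0 0.01; 0 0 -0.0095 0 0 0 0.005; 0 0 -0.0095 0 0 0 0.005; 0 0 -0.0095 0 0 0 0.005; 0 0 -0.0095 0 0 0 0.005"}}

```text
time_s: 6.3
position: [0.4729, -0.0815, 0.1228]
tcp_rot: [[-0.197, 0.98, 0.001], [0.98, 0.197, 0.0], [-0.0, 0.001, -1.0]]
force: [4.6, 2.3, -4.8]
opening: 0.142
```

```bash
python3 - <<'E'
from h import *
s=bot.read_state();print(s['position'],s['force'],s['moment'],s['opening']*87,s['tcp_rot'])
E
```

```text
[ 0.47290309 -0.08154149  0.12281779] [ 4.59434766  2.32772847 -4.80859535] [ 0.19625705 -0.30090992  0.02744417] 12.377932729492342 [[-1.96864583e-01  9.80429973e-01  1.18487210e-03]
 [ 9.80430688e-01  1.96864491e-01  1.95475258e-04]
 [-4.16094411e-05  1.20016712e-03 -9.99999279e-01]]
```

The wing is gripped: the opening is 12.4 mm against a 12 mm blade. I'll press down slowly, letting the tool follow the lid's tilt.

Request:
{"method": "apply_moves", "body": {"motion": "0 0 0.0005 -0.2 0 0 0.005; 0 0 0.001 -0.4 0 0 0.005; 0 0 0.0015 -0.6 0 0 0.005; 0 0 0.002 -0.8 0 0 0.005; 0 0 0.0025 -1 0 0 0.005; 0 0 0.003 -1.2 0 0 0.005; 0 0 0.003 -1.2 0 0 0.005; 0 0 0.003 -1.2 0 0 0.005"}}

```text
time_s: 7.3
position: [0.4726, -0.0817, 0.1203]
tcp_rot: [[-0.197, 0.98, 0.022], [0.98, 0.197, 0.004], [-0.0, 0.022, -1.0]]
force: [4.9, 2.8, 1.6]
opening: 0.136
```

```bash
cat > st.py <<'E'
from h import *
s=bot.read_state();print(s['time_s'],s['position'],s['force'],s['moment'],s['opening']*87)
cx=np.array([np.cos(.297),np.sin(.297),0]);cy=np.array([-cx[1],cx[0],0]);print("Fcase",s['force']@cx,s['force']@cy,"M",s['moment']@cx,s['moment']@cy,"tiltdeg",np.degrees(s['tcp_rot'][:,2]@cx),np.degrees(s['tcp_rot'][:,2]@cy),"psi",np.degrees(np.arctan2(s['tcp_rot'][1,1],s['tcp_rot'][0,1])))
E
python3 st.py
```

```text
7.3 [ 0.4725674  -0.08167423  0.12033909] [4.94676042 2.75020996 1.61894549] [ 0.37096926 -0.17117469  0.04697496] 11.87117710417652
Fcase 5.535041903705885 1.182118687929554 M 0.3046329969747757 -0.27224566955471863 tiltdeg 1.254520870791575 -0.14564358536651165 psi 11.354689301189186
```

Request:
{"method": "apply_moves", "body": {"motion": "0 0.0008 0 0 0 0 0.005; 0 0.0008 0.0005 -0.2 0 0 0.005; 0 0.0008 0.001 -0.4 0 0 0.005; 0 0.0008 0.0015 -0.6 0 0 0.005; 0 0.0008 0.002 -0.8 0 0 0.005; 0 0.0008 0.0025 -1 0 0 0.005; 0 0.0008 0.0025 -1 0 0 0.005; 0 0.0008 0.0025 -1 0 0 0.005"}}

```text
time_s: 8.3
position: [0.4723, -0.0816, 0.1175]
tcp_rot: [[-0.198, 0.98, 0.036], [0.98, 0.197, 0.007], [0.0, 0.037, -0.999]]
force: [-1.2, -2.6, 4.4]
opening: 0.139
```

```bash
python3 st.py
```

```text
8.3 [ 0.47228358 -0.08162717  0.11745713] [-1.21011784 -2.55091538  4.4172264 ] [-0.54036755  0.79600478  0.05009054] 12.072992078604459
Fcase -1.9036700828520987 -2.0850886565005986 M -0.2837564973828356 0.9192948119234777 tiltdeg 2.108147628818042 -0.20165150023878428 psi 11.392230370824404
```

Request:
{"method": "apply_moves", "body": {"motion": "0 0 0.0005 0 0 0 0.005; 0 0 0.001 0 0 0 0.005; 0 0 0.001 0 0 3 0.005; 0 0 0.001 0 0 6 0.005; 0 0 0.001 0 0 9 0.005; 0 0 0.001 0 0 11 0.005; 0 0 0.001 0 0 13 0.005; 0 0 0.001 0 0 13 0.005"}}

```text
time_s: 9.3
position: [0.4725, -0.0817, 0.1165]
tcp_rot: [[0.028, 0.999, 0.037], [1.0, -0.028, 0.007], [0.008, 0.036, -0.999]]
force: [-2.3, -2.5, 5.5]
opening: 0.138
```

```bash
python3 st.py
```

```text
9.3 [ 0.47254309 -0.08167774  0.11653078] [-2.27300544 -2.48852249  5.51667482] [-0.50106304  0.72980574 -0.03605269] 11.966216247583468
Fcase -2.9017636680431336 -1.714370297219068 M -0.2655461229330608 0.8444914716555475 tiltdeg 2.1326246232617243 -0.22017982919652707 psi -1.6296149447487105
```

Request:
{"method": "apply_moves", "body": {"motion": "0 0 0 0 0 1 0.005; 0 0 0 0 0 2 0.005; 0 0 0 0 0 3 0.005; 0 0 0 0 0 3.5 0.005; 0 0 0 0 0 4 0.005; 0 0 0 0 0 4.5 0.005; 0 0 0 0 0 4.5 0.005; 0 0 0 0 0 4.5 0.005"}}

```text
time_s: 10.3
position: [0.4726, -0.0817, 0.1164]
tcp_rot: [[0.107, 0.994, 0.037], [0.994, -0.107, 0.007], [0.011, 0.036, -0.999]]
force: [-2.5, -4.3, 3.7]
opening: 0.134
```

```bash
python3 st.py
```

```text
10.3 [ 0.47264352 -0.08169247  0.11636254] [-2.47703637 -4.28079078  3.65020656] [-0.93896337  0.91063036 -0.0305935 ] 11.682807025040459
Fcase -3.621374332187146 -3.36846060118711 M -0.6313557910973293 1.1455521521157461 tiltdeg 2.1370895293579553 -0.21688130561352226 psi -6.141538664583988
```

Request:
{"method": "apply_moves", "body": {"motion": "0 0 0 0 0 1 0.005; 0 0 0 0 0 2 0.005; 0 0 0 0 0 3 0.005; 0 0 0 0 0 4 0.005; 0 0 0 0 0 4.5 0.005; 0 0 0 0 0 5 0.005; 0 0 0 0 0 5 0.005; 0 0 0 0 0 5 0.005"}}

```text
time_s: 11.3
position: [0.4728, -0.0818, 0.1162]
tcp_rot: [[0.192, 0.981, 0.037], [0.981, -0.193, 0.007], [0.014, 0.035, -0.999]]
force: [-2.6, -4.6, 0.4]
opening: 0.135
```

```bash
python3 st.py
```

```text
11.3 [ 0.47275394 -0.08175887  0.11616276] [-2.62304184 -4.59715786  0.40206963] [-0.96446004  0.80922951  0.11936378] 11.77814773605907
Fcase -3.8535732389424586 -3.628247811304003 M -0.6854114323902611 1.0560524293373557 tiltdeg 2.141372485666712 -0.2290598128881356 psi -11.118976833187086
```

The torque is creeping up and the tool's tilt disagrees with the lid's (about 1 N m of wrist moment). I'll back the knob off, level the tool, and then press purely vertically.

Request:
{"method": "apply_moves", "body": {"motion": "0 0 0 0 0 -4 0.005; 0 0 0 0 0 -8 0.005; 0 0 0 0 0 -11 0.005; 0 0 0 0.6 -0.3 -11 0.005; 0 0 0 1.2 -0.6 -11 0.005; 0 0 0 1.85 -1 -11 0.005; 0 0 0 1.85 -1 -11 0.005; 0 0 0 1.85 -1 -11 0.005"}}

```text
time_s: 12.3
position: [0.4723, -0.0816, 0.1165]
tcp_rot: [[0.002, 1.0, 0.002], [1.0, -0.002, -0.007], [-0.007, 0.002, -1.0]]
force: [-4.6, -5.6, 4.0]
opening: 0.136
```

```bash
python3 st.py
```

```text
12.3 [ 0.47232099 -0.08164378  0.11651231] [-4.55284231 -5.62259892  3.98958953] [-0.75053767  0.8313976   0.04365605] 11.847739673814933
Fcase -5.998982903034753 -4.0440321333395035 M -0.4743672997506873 1.0146449769530115 tiltdeg 0.019888694787646745 -0.4116694536986129 psi -0.134800833166427
```

Request:
{"method": "apply_moves", "body": {"motion": "-0.0003 -0.0003 0 0 0 0 0.005; -0.0006 -0.0005 0 0 0 0 0.005; -0.0006 -0.0005 0.0004 0 0 0 0.005; -0.0006 -0.0005 0.0008 0 0 0 0.005; -0.0006 -0.0005 0.0012 0 0 0 0.005; -0.0006 -0.0005 0.0015 0 0 0 0.005; -0.0006 -0.0005 0.0015 0 0 0 0.005; -0.0006 -0.0005 0.0015 0 0 0 0.005"}}

```text
time_s: 13.3
position: [0.4722, -0.0817, 0.1156]
tcp_rot: [[0.003, 1.0, 0.004], [1.0, -0.003, -0.006], [-0.006, 0.004, -1.0]]
force: [-3.5, -2.5, 10.3]
opening: 0.132
```

```bash
python3 st.py; python3 - <<'E'
from h import *
a=bot.capture("scene")[:,:,::-1]
cv2.imwrite("pics/a3.png",cv2.resize(a[130:270,190:350],(800,700),interpolation=2)[:600])
for an in(0.05,.02,0,-.02): print(an,(proj("scene",lidpt(CASE,an,[[.186,-.12,.004],[.186,.12,.004],[0,.12,.004],[0,-.12,.004]]))-[190,130])*5)
print((proj("scene",c2w(CASE,[[-.09,-.12,.1],[-.09,.12,.1],[.09,-.12,0]]))-[190,130])*5)
E
```

```text
13.3 [ 0.47222673 -0.08172647  0.11560185] [-3.52632025 -2.52916241 10.34641507] [-0.23529518  0.73259366 -0.02206471] 11.493607414695534
Fcase -4.112100179635103 -1.3864447660160293 M -0.01059802743734638 0.7693796079338794 tiltdeg 0.09562567037021404 -0.39710249717185964 psi -0.1545163642153749
0.05 [[ 84.46289978 259.83621894]
 [574.72009311 132.80131081]
 [748.79774583 377.80538295]
 [197.89227505 550.43991715]]
0.02 [[ 86.56295852 269.12464648]
 [574.65195574 141.85306349]
 [748.66887343 377.62739494]
 [197.80799535 550.22546306]]
0 [[ 88.00126983 275.39589539]
 [574.68233272 147.9531269 ]
 [748.58272334 377.51217268]
 [197.7525325  550.08597866]]
-0.02 [[ 89.4695035  281.72798945]
 [574.77278332 154.10341322]
 [748.49642575 377.39975337]
 [197.69767458 549.9493475 ]]
[[ 92.64470478 289.88742212]
 [579.69062457 161.07496063]
 [233.31440433 718.87185161]]
```

View pics/a3.png

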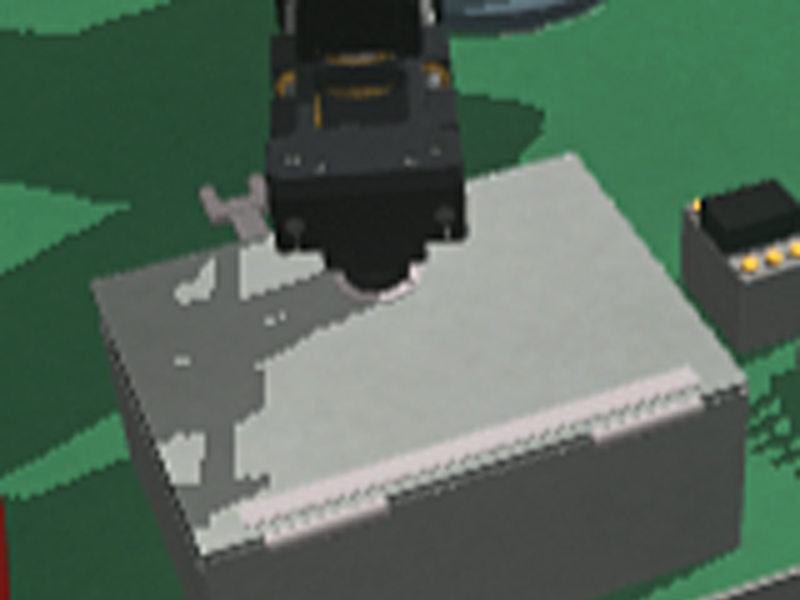

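Fz has risen steeply, which means either the lid has landed or the tongue is sitting on the flange. I'll turn the knob fully back to tell which.

Request:
{"method": "apply_moves", "body": {"motion": "0 0 0 0 0 -3 0.005; 0 0 0 0 0 -6 0.005; 0 0 0 0 0 -9 0.005; 0 0 0 0 0 -12 0.005; 0 0 0 0 0 -12 0.005; 0 0 0 0 0 -12 0.005; 0 0 0 0 0 -12 0.005; 0 0 0 0 0 -12 0.005"}}

```text
time_s: 14.35
position: [0.4718, -0.0817, 0.1156]
tcp_rot: [[-0.205, 0.979, 0.003], [0.979, 0.205, -0.006], [-0.007, 0.002, -1.0]]
force: [-4.4, -2.6, 10.7]
opening: 0.136
```

```bash
python3 st.py
```

```text
14.35 [ 0.47184577 -0.08172106  0.115594  ] [-4.43034787 -2.57175547 10.70623607] [-0.30866183  0.85593626  0.04296009] 11.864276325392954
Fcase -4.989013322638107 -1.1626067729886698 M -0.044656025358554674 0.9087930676695827 tiltdeg 0.052541052784444466 -0.38136791323736347 psi 11.854789322475169
```

Request:
{"method": "apply_moves", "body": {"motion": "0 -0.0003 0 0 0 0 0.005; 0 -0.0005 0 0 0 0 0.005; 0 -0.0005 0.0003 0 0 0 0.005; 0 -0.0005 0.0005 0 0 0 0.005; 0 -0.0005 0.0005 0 0 0 0.005; 0 -0.0005 0.0005 0 0 0 0.005; 0 -0.0005 0.0005 0 0 0 0.005; 0 -0.0005 0.0005 0 0 0 0.005"}}

```text
time_s: 15.35
position: [0.4718, -0.0818, 0.1152]
tcp_rot: [[-0.205, 0.979, 0.004], [0.979, 0.205, -0.006], [-0.007, 0.003, -1.0]]
force: [-5.1, -1.5, 11.0]
opening: 0.134
```

```bash
python3 st.py
```

```text
15.35 [ 0.47180502 -0.08177055  0.1152122 ] [-5.0600023  -1.52497509 10.96339053] [-0.11483372  0.6664218   0.04897334] 11.623167637239984
Fcase -5.284757414562893 0.02261443178987172 M 0.0852240937780507 0.670851436684272 tiltdeg 0.11098438771252851 -0.3965738997237063 psi 11.837200531974446
```

Only +0.3 N over 0.4 mm, so this is still the seal, not the frame. I'll probe the turn here.

Request:
{"method": "apply_moves", "body": {"motion": "0 0 0 0 0 4 0.005; 0 0 0 0 0 8 0.005; 0 0 0 0 0 12 0.005; 0 0 0 0 0 15 0.005; 0 0 0 0 0 17 0.005; 0 0 0 0 0 19 0.005; 0 0 0 0 0 20 0.005; 0 0 0 0 0 20 0.005"}}

```text
time_s: 16.35
position: [0.4724, -0.0818, 0.1152]
tcp_rot: [[0.143, 0.99, 0.005], [0.99, -0.142, -0.006], [-0.005, 0.006, -1.0]]
force: [-3.0, -1.3, 9.9]
opening: 0.133
```

```bash
python3 st.py
```

```text
16.35 [ 0.47238715 -0.08178409  0.11521526] [-2.95385233 -1.32138574  9.87419686] [-0.11394753  0.54916361 -0.05186546] 11.613562143970906
Fcase -3.211236314280668 -0.39908045313172125 M 0.05175554247080955 0.5584676110815466 tiltdeg 0.17666535021956162 -0.41977019505101737 psi -8.191278561932796
```

Request:
{"method": "apply_moves", "body": {"motion": "0 0 0 0 0 1 0.005; 0 0 0 0 0 2 0.005; 0 0 0 0 0 3 0.005; 0 0 0 0 0 4 0.005; 0 0 0 0 0 5 0.005; 0 0 0 0 0 5 0.005; 0 0 0 0 0 5 0.005; 0 0 0 0 0 5 0.005"}}

```text
time_s: 17.35
position: [0.4725, -0.0818, 0.1152]
tcp_rot: [[0.228, 0.974, 0.005], [0.974, -0.228, -0.006], [-0.005, 0.007, -1.0]]
force: [-3.5, -0.6, 9.7]
opening: 0.138
```

```bash
python3 st.py
```

```text
17.35 [ 0.47253245 -0.08183894  0.11520907] [-3.52633444 -0.64246737  9.66883618] [-0.08259393  0.49777932 -0.04114845] 11.986962820940239
Fcase -3.559967030153345 0.4176525510199017 M 0.06669868475962902 0.5001572659853019 tiltdeg 0.1923747965984507 -0.4264277640117124 psi -13.197038532420226
```

Torque and press force are unchanged at about 0.53 rad, past the catching point. I'll keep turning in checked stages.

Request:
{"method": "apply_moves", "body": {"motion": "0 0 0 0 0 2 0.005; 0 0 0 0 0 4 0.005; 0 0 0 0 0 6 0.005; 0 0 0 0 0 8 0.005; 0 0 0 0 0 10 0.005; 0 0 0 0 0 12 0.005; 0 0 0 0 0 12 0.005; 0 0 0 0 0 12 0.005"}}

```text
time_s: 18.35
position: [0.4729, -0.0819, 0.1152]
tcp_rot: [[0.426, 0.905, 0.006], [0.905, -0.426, -0.006], [-0.003, 0.008, -1.0]]
force: [-3.5, -1.5, 8.0]
opening: 0.137
```

```bash
python3 st.py
```

```text
18.35 [ 0.47287094 -0.08194433  0.11522091] [-3.50564513 -1.53748121  8.04607062] [-0.11897607  0.37054618 -0.02053169] 11.947842810340694
Fcase -3.8021118900819135 -0.4442312467534638 M -0.005325742248195468 0.3891418884056917 tiltdeg 0.22663368363350475 -0.44958706173379326 psi -25.208315483913662
```

Request:
{"method": "apply_moves", "body": {"motion": "0 0 0.0003 0 0 3 0.005; 0 0 0.0003 0 0 6 0.005; 0 0 0.0003 0 0 9 0.005; 0 0 0.0003 0 0 12 0.005; 0 0 0.0003 0 0 15 0.005; 0 0 0.0003 0 0 18 0.005; 0 0 0.0003 0 0 20 0.005; 0 0 0.0003 0 0 20 0.005"}}

```text
time_s: 19.35
position: [0.4733, -0.0823, 0.1151]
tcp_rot: [[0.71, 0.705, 0.007], [0.705, -0.71, -0.007], [-0.0, 0.01, -1.0]]
force: [-1.2, -1.3, 9.4]
opening: 0.135
```

```bash
python3 st.py
```

```text
19.35 [ 0.47329805 -0.08228825  0.11506814] [-1.18718431 -1.34477576  9.35084083] [-0.23415889  0.49301758 -0.05235368] 11.714519433876388
Fcase -1.5287603885402063 -0.9384668965675851 M -0.07962411226041279 0.53995992271248 tiltdeg 0.2653310046935778 -0.5040793023974536 psi -45.20578011086398
```

Request:
{"method": "apply_moves", "body": {"motion": "0 0 0 0 0 4 0.005; 0 0 0 0 0 8 0.005; 0 0 0 0 0 12 0.005; 0 0 0 0 0 16 0.005; 0 0 0 0 0 20 0.005; 0 0 0 0 0 24 0.005; 0 0 0 0 0 25 0.005; 0 0 0 0 0 25 0.005"}}

```text
time_s: 20.35
position: [0.4737, -0.0829, 0.1151]
tcp_rot: [[0.941, 0.339, 0.008], [0.339, -0.941, -0.008], [0.005, 0.01, -1.0]]
force: [-1.6, -3.7, 9.3]
opening: 0.137
```

```bash
python3 st.py
```

```text
20.35 [ 0.47369655 -0.08291871  0.11510968] [-1.595594   -3.71312524  9.2675429 ] [-0.55589709  0.45984524 -0.04576284] 11.905769638825957
Fcase -2.6123936593510546 -3.0836048061752903 M -0.3969841934616373 0.6023975208114657 tiltdeg 0.28748190319566486 -0.5808183795633668 psi -70.16289404554452
```

The knob is at about 1.52 rad with no binding. I'll ease the pressure off while still gripped, so the tongue takes the load gently.

Request:
{"method": "apply_moves", "body": {"motion": "0 0 -0.0003 0 0 0 0.005; 0 0 -0.0006 0 0 0 0.005; 0 0 -0.0009 0 0 0 0.005; 0 0 -0.0012 0 0 0 0.005; 0 0 -0.0015 0 0 0 0.005; 0 0 -0.0015 0 0 0 0.005; 0 0 -0.0015 0 0 0 0.005; 0 0 -0.0015 0 0 0 0.005"}}

```text
time_s: 21.35
position: [0.4736, -0.0829, 0.1157]
tcp_rot: [[0.941, 0.339, 0.007], [0.339, -0.941, -0.008], [0.004, 0.01, -1.0]]
force: [2.0, -4.4, -0.3]
opening: 0.137
```

```bash
python3 st.py
```

```text
21.35 [ 0.47363197 -0.08288674  0.11567208] [ 2.01360326 -4.3737083  -0.29749647] [-0.76229727 -0.17335444  0.04198952] 11.932677489182389
Fcase 0.6454668930645268 -4.7715086587575115 M -0.7796556185431154 0.057323724163305785 tiltdeg 0.2605069778006423 -0.5500543094164936 psi -70.16435176437277
```

The load went to zero after 0.6 mm of rise, so the tongue is holding. I'll release and lift off.

Request:
{"method": "apply_moves", "body": {"motion": "0 0 0 0 0 0 0.02; 0 0 0 0 0 0 0.045; 0 0 0 0 0 0 0.045; 0 0 0 0 0 0 0.045; 0 0 -0.02 0 0 0 0.045; 0 0 -0.05 0 0 0 0.045; 0 0 -0.1 0 0 0 0.045; 0 0 -0.15 0 0 0 0.045"}}

```text
time_s: 22.35
position: [0.4708, -0.0808, 0.2669]
tcp_rot: [[0.941, 0.34, 0.003], [0.34, -0.941, -0.006], [0.001, 0.006, -1.0]]
force: [1.3, -0.8, 0.7]
opening: 0.516
```

Request:
{"method": "apply_moves", "body": {"motion": "-0.01 0.04 0 0 0 0 0.045; -0.02 0.08 0 0 0 0 0.045; -0.03 0.12 0 0 0 0 0.045; -0.04 0.16 0 0 0 0 0.045; -0.05 0.20 0 0 0 0 0.045; -0.05 0.20 0 0 0 0 0.045; -0.05 0.20 0 0 0 0 0.045; -0.05 0.20 0 0 0 0 0.045"}}

```text
time_s: 23.35
position: [0.492, -0.2848, 0.2671]
tcp_rot: [[0.94, 0.341, 0.003], [0.341, -0.94, -0.006], [0.001, 0.006, -1.0]]
force: [0.1, -0.1, -0.0]
opening: 0.522
```

```bash
python3 st.py; python3 - <<'E'
from h import *
a=bot.capture("scene")[:,:,::-1]; b=bot.capture("top")[:,:,::-1]
cv2.imwrite("pics/a4.png",cv2.resize(a[130:250,190:350],(800,600),interpolation=2))
cv2.imwrite("pics/a5.png",cv2.resize(b[160:280,290:450],(800,600),interpolation=2))
for an in(0.05,.02,0,-.02,-.04): print(an,(proj("scene",lidpt(CASE,an,[[.186,-.12,.004],[.186,.12,.004]]))-[190,130]).ravel()*5,(proj("top",lidpt(CASE,an,[[.186,-.12,.004],[.186,.12,.004]]))-[290,160]).ravel()*5)
E
```

```text
23.35 [ 0.49201449 -0.28480208  0.26707731] [ 0.06570667 -0.13615692 -0.02505497] [-0.02572003  0.0737292  -0.02315654] 45.407848249559564
Fcase 0.022983241885264318 -0.14942504268821255 M -0.0030169094626993883 0.07802827968600189 tiltdeg 0.07861712441457538 -0.3603089416002287 psi -70.07597251612879
0.05 [ 84.46289978 259.83621894 574.72009311 132.80131081] [659.61008495 406.42201838 204.93080096 553.16946455]
0.02 [ 86.56295852 269.12464648 574.65195574 141.85306349] [656.61220384 406.91342822 204.62897788 552.785804  ]
0 [ 88.00126983 275.39589539 574.68233272 147.9531269 ] [654.57117285 407.06221369 204.37295006 552.35325294]
-0.02 [ 89.4695035  281.72798945 574.77278332 154.10341322] [652.49766773 407.06983096 204.07380745 551.78145541]
-0.04 [ 90.96707276 288.11897234 574.92282061 160.30204588] [650.39294446 406.93794203 203.73218985 551.07231155]
```

View pics/a4.png

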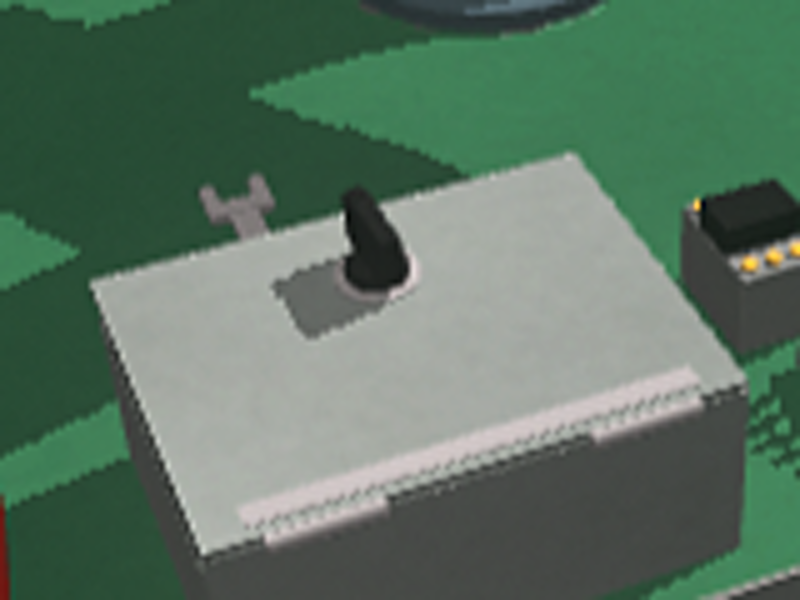

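View pics/a5.png

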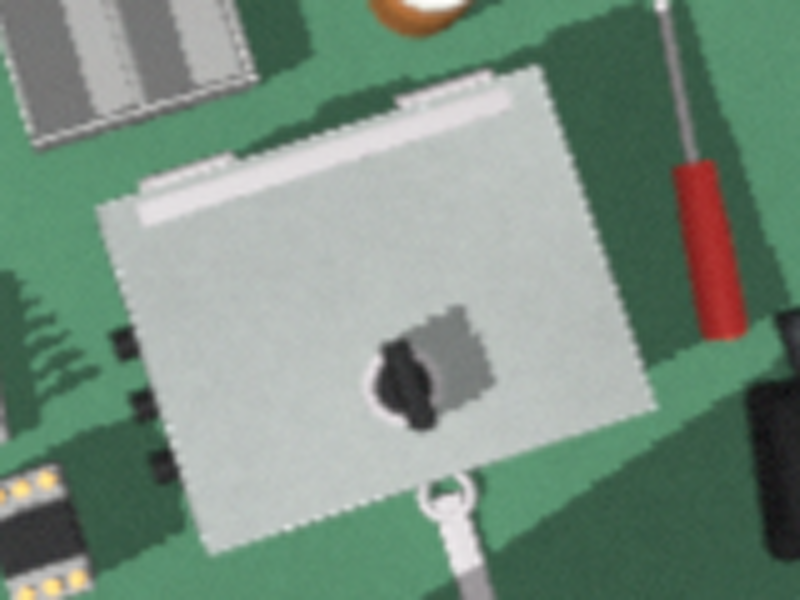

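The lid's front corners sit at (92,282) and (574,154), so it reads about -0.02 rad and is held shut. The blade, from (397,345) to (425,425), is parallel to the lid's side edge, and the bystanders haven't moved.

```bash
python3 -c "
from rig import bot
print(bot.hand_in())"
```

```text
the job is handed in; nothing more can be done
None
```

The lid is shut and latched, and I handed the job in at about 23.5 s of the 69 s allowed; no verdict is reported.

**What I did:** I swung the lid down with the fingers either side of the knob. I then gripped the wing, pressed it down onto the seal and turned it a quarter turn clockwise. Before letting go I eased the pressure off gently.

**First attempt:** My first turn was with the tool slightly tilted. The torque rose by about 0.15 N m near 0.49 rad, so I stopped and turned the knob back. I then levelled the tool, pressed to about 11 N and turned again; this time it went round with no sign of catching.

**Last checks:**
- **Tongue:** when I eased off, the lid rose about 0.6 mm and the force on the gripper fell to zero, so the tongue is holding.
- **Lid and knob:** the final pictures put the lid at about -0.02 rad (good to about 0.01). The gripper's angle puts the knob at about 1.52 rad, and the blade looks parallel to the case's x axis.
- **Surroundings:** the things that show in the close-ups around the box have not moved. The robot was clear of everything, reading about 0 N.

**Still uncertain:** the cameras cannot see the tongue or measure the force on the flange. The highest upward force I read on the tool while pressing was about 11 N.

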